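# Photograph the medals: fill the tray, raise and hold the camera

### The arm

A 6-joint arm with a two-finger parallel gripper is mounted at the origin on the work surface. World frame = base frame: x ahead of the robot, y to its left, z up, the work surface at z = 0. Lengths are in mm, angles in rad, forces in N, time in s.
With the tool pointing down it reaches from about 325 to 850 mm from the base axis. Payload 4.4 kg.
Tool frame: the origin (TCP) lies at the very end of the fingers, on their centre line; the grasp point (between the pads) lies 19 mm behind it; z points along the fingers, y is the direction in which the jaws open and shut (so a half turn about z gives the same grasp; the last joint's range is limited). The gripper opens to 94 mm and grips with 3 to 60 N. Pads are 16 mm wide; open, the fingers measure 119 mm over their backs; the gripper's body (75 mm by 177 mm) begins 78 mm behind the grasp point.
Start: joints at [-1.466, 0.207, 1.542, -0, 1.393, -0.15], TCP at [144.917, -556.441, 205.447] pointing down, gripper open.
Joint ranges: [-2.73, 2.73], [-0.86, 2.22], [0.23, 2.46], [-1.11, 4.25], [0.08, 2.63], [-2.82, 2.82]. Speed limits (rad/s): [2.79, 2.79, 3.14, 3.14, 3.14, 3.14].

### API

Orientations are given as a rotation vector (axis times angle).
In Python, from cell import * gives the robot as it stands.
- The arm moves only by the tool arm_command, never from a script. Its argument "commands" is a list that holds one entry, the list of rows, each a list of 7 numbers: the shift along the tool's x, y, z in cm, then the turn, a rotation vector about the tool's x, y, z in degrees, then the finger opening in cm, from 0 to 9.4. A call has 1 to 12 rows; each row shifts and turns the commanded pose from where the row before left it, along the tool's axes as they then stand; what a row does not reach is not made up. A row lasts 1/12 s, in which the tool goes at most 41.7 mm and 7.16 degrees, less where a joint would pass 70% of its speed; a pose out of reach is approached as far as the arm can. A call with a gripper value outside its range is refused whole. The fingers move at their own pace and stop on an object; "grip_force" is the grip in N (left out, the last holds). Time passes only in rows, so rows that do not move let the fingers close. It gives the time, the measured TCP pose, the force and the opening at its end, in the units of the state.
- get_obs(): the state, without advancing time (a new reading comes with each control period).
- capture(name): name is "scene" or "top"; returns a dict with "image" (384x512x3 uint8, red, green, blue), "range_z" (384x512 float32, mm along the optical axis (not along the pixel's ray), 0 where there is no reading), "fx", "fy", "cx", "cy" (pixels), "world_to_cam" (4x4, takes a point from world to camera coordinates). Camera axes: x right, y up, looking along -z (the intrinsics and any distortion apply to the point x, -y, -z); pixel columns grow to the right and rows downward; lengths in mm; the calibration is good to about 2 mm. A picture is of the moment at which its call begins.
- finish_job(): hands the job in, once; it reports no verdict.
Trained networks look in the newest picture that a camera, given by its name, has taken for a name from the list of things; names that differ only in an ending like _2 or _b are one class to them, and where a whole thing is asked for, a point or a joint stands for the part that bears it (a point fixed in the world has none). Each returns a list of dicts, best first, with "conf" (0 to 1); they miss things now and then, are a little off and sometimes report something else, mostly with a low value. They report only what shows in the picture. A call takes as long as a camera call. They do not tell look-alikes from the thing itself.
- outline_of(name, camera): "region" (384x512 bool, what is visible of it) and "extent" ([left, top, right, bottom] in pixels, round what is visible of it).
The state is a dict: "clock": time; "joint_positions": joint angles; "joint_velocities": joint speeds; "joint_efforts": joint torques, N m; "ee_pos": TCP position; "tcp_rot": TCP orientation; "force": force on the tool from outside, world axes, zero at the start; "wrist_torque": the same for the moment, N m; "gripper_width": opening from 0.0 (shut) to 1.0 (fully open).
Only numpy, scipy, OpenCV 4.12 (cv2) and the standard library are available. Lean on these libraries where they do the work, as an engineer would, in place of code of your own. Each camera call takes 0.05 s, during which the arm holds its last target. There are 200 camera calls.

### The job

Pick up the coin scoop by its bridge handle, tip all six medals out into the small empty tray that the camera's lens faces, and stand the empty scoop upright on the desk again, let go. Then take hold of the camera on its telescoping column so that its release paddle is squeezed in, pull it straight up past the first stop to the second, so that both tube sections are fully out, and finish while holding it there for the photograph: do not let go, as the column sinks back. Leave the loupe, coin case, tweezers and reading lens where they are.

Things in the scene. Friction and masses are not known exactly. Their poses are not given: they have to be found in the camera images.
- stand: Camera stand, fixed to the desk: steel plate 100 x 100 x 18 mm, on it an upright telescoping column: outer tube 34 mm across (40 mm silver collar, top at z = 112 mm), middle tube, inner tube with a small black camera on top. Origin: centre of the plate's underside, on the column's axis; z up. The lens looks to -y, towards the tray; the release paddle is on the camera's +x side. Yaw within 0.5 rad.
- camera_grip (a point): Middle of the grip across camera and paddle, 145 mm above the desk when down, 23 mm below the camera's top, 1 mm from the axis towards +x; rises with the camera; axes as the stand. Camera: block 36 (x) x 36 (y) x 46 mm high, lens barrel (24 mm) to 31 mm from the axis on -y, other faces and top clear. Pinched along x (a finger on -x face, one on paddle): 44 mm wide before, 38 after.
- release_face (a point): Middle of the outer face of the release paddle: a grey plate 20 mm wide (y) by 28 mm high, standing 8 mm proud of the camera's +x face, 26 mm from the column's axis. It rides up with the camera.
- release (a joint): Travel of the release paddle, m: 0 out, 0.006 fully in (pushed level, towards the column; about 2 N to start, 6 N fully in; springs back). While it is out a catch locks the column down (about 1 mm of play); it frees the column from about 0.004 on. Keep it pressed while pulling.
- camera (a joint): How far the inner tube with the camera has come out of the middle tube, m: 0 down, 0.060 at its stop, the column's FIRST stop. It slides easily (about 3 N with its weight), so it comes out first; it has no catch at the top and sinks back when let go.
- midtube (a joint): How far the middle tube has come out of the outer tube, m: 0 down, 0.060 at its stop, the column's SECOND stop. It is stiffer (about 7 N in all with the weights) and follows once the inner tube is at its stop. The camera rises by the sum of the two joints, 0.120 in all.
- tray: Open inspection tray, dark blue cloth-covered, fixed to the desk: 170 mm (x) by 140 mm (y), 30 mm high, walls and floor about 7 mm thick. Origin: centre of its underside; z up.
- scoop: Loose aluminium coin scoop standing on the desk with the medals in it, 0.11 to 0.22 kg empty: floor 70 (x) x 68 mm (y), 4 mm thick, side and back walls 36 mm high; at the front (-x) a 28 degree ramp, open above, rises to the pouring lip. A bridge handle joins the side walls. Origin: centre of the underside; z up. Tipped lip down by 65 to 75 degrees it empties (polished metal). Yaw within 0.5 rad.
- scoop_grip (a point): Middle of the bridge handle's wooden bar, 78 mm above the scoop's underside and 6 mm towards -x from its origin: bar 14 mm thick (x), 68 mm long (y), 24 mm high, with 50 mm of free space under it to the medals. Axes as the scoop.
- scoop_lip (a point): Middle of the pouring lip, 71 mm from the scoop's origin towards -x and 23 mm above its underside. Axes as the scoop.
- medal0: One of six alike thick brass medals, 27 mm across, 6 mm thick, 26 g, lying in the scoop at the start (four on the floor, two on top of them). Origin: centre of the face that is underneath at the start.
- medal1: One of six alike thick brass medals, 27 mm across, 6 mm thick, 26 g, lying in the scoop at the start (four on the floor, two on top of them). Origin: centre of the face that is underneath at the start.
- medal2: One of six alike thick brass medals, 27 mm across, 6 mm thick, 26 g, lying in the scoop at the start (four on the floor, two on top of them). Origin: centre of the face that is underneath at the start.
- medal3: One of six alike thick brass medals, 27 mm across, 6 mm thick, 26 g, lying in the scoop at the start (four on the floor, two on top of them). Origin: centre of the face that is underneath at the start.
- medal4: One of six alike thick brass medals, 27 mm across, 6 mm thick, 26 g, lying in the scoop at the start (four on the floor, two on top of them). Origin: centre of the face that is underneath at the start.
- medal5: One of six alike thick brass medals, 27 mm across, 6 mm thick, 26 g, lying in the scoop at the start (four on the floor, two on top of them). Origin: centre of the face that is underneath at the start.
- loupe: Bystander: folded steel pocket loupe, 36 x 26 x 20 mm, not to be moved. Origin at its underside.
- coin_case: Bystander: clear flat coin case 65 x 90 x 12 mm; leave it alone. Origin at its underside.
- tweezers: Bystander: steel tweezers, 130 mm long, 10 mm high, not to be moved. Origin at its underside.
- reading_lens: Bystander: reading lens, 68 mm rim with a 100 mm handle, 14 mm high; leave it alone. Origin at its underside.
Not all that is in view belongs to the job. What is meant by the scoop is not turquoise, and is the larger of those in its own colour. What is shaped like the tray but orange is not meant.

How it is judged (in metres and radians):
On the way, in this order (a step that is already met when the one before it is completed fails the run):
1. the scoop is tipped (more than 30 degrees) with its lip above the tray (angle between scoop's own z axis and vertical above 0.52 rad and horizontal distance between scoop_lip and tray below 0.11 m and contact force between the fingers and scoop above 0.3 N), for 0.05 s.
2. all six medals lie in the tray (x of medal0 in the frame of tray between -0.08 and 0.08 m and y of medal0 in the frame of tray between -0.065 and 0.065 m and z of each of medal0, medal1, medal2, medal3, medal4, medal5 in the frame of tray below 0.036 m and x of medal1 in the frame of tray between -0.08 and 0.08 m and y of medal1 in the frame of tray between -0.065 and 0.065 m and x of medal2 in the frame of tray between -0.08 and 0.08 m and y of medal2 in the frame of tray between -0.065 and 0.065 m and x of medal3 in the frame of tray between -0.08 and 0.08 m and y of medal3 in the frame of tray between -0.065 and 0.065 m and x of medal4 in the frame of tray between -0.08 and 0.08 m and y of medal4 in the frame of tray between -0.065 and 0.065 m and x of medal5 in the frame of tray between -0.08 and 0.08 m and y of medal5 in the frame of tray between -0.065 and 0.065 m), for 0.2 s.
3. the scoop stands upright on the desk, let go (height (world z) of scoop below 0.004 m and angle between scoop's own z axis and vertical below 0.08 rad and contact force between the fingers and scoop below 0.05 N and linear speed of scoop below 0.03 m/s), for 0.2 s.
4. the release paddle is squeezed in while the column is still down (value of joint release above 0.004 m and value of joint each of camera, midtube below 0.02 m), for 0.05 s.
5. the column has come out to its first stop (value of joint any of camera, midtube above 0.052 m).
At the end, for the whole second after the job is handed in: Both column sections are out to within 8 mm of their 60 mm stops and the fingers still hold the camera (more than 1.5 N); all six medals lie in the tray (inside its walls, less than 36 mm above its underside); the scoop stands upright on the desk (within 4 mm and 0.08 rad), untouched and at rest (all of step 2 and all of step 3 and value of joint each of camera, midtube above 0.052 m and contact force between the fingers and stand above 1.5 N and contact force between scoop and stand below 0.05 N); the arm keeps its last pose, push and grip.
It fails at once if the loupe is moved more than 25 mm (distance of loupe from where it was at the start of the episode above 0.025 m).
It fails at once if the coin case is moved more than 25 mm (distance of coin_case from where it was at the start of the episode above 0.025 m).
It fails at once if the tweezers is moved more than 25 mm (distance of tweezers from where it was at the start of the episode above 0.025 m).
It fails at once if the reading lens is moved more than 25 mm (distance of reading_lens from where it was at the start of the episode above 0.025 m).
It also fails if it takes over 72 s, if anything falls off the work surface, if the arm or the gripper's body presses on something with over 40 N, if the wrist force passes 120 N, or if a joint passes its speed limit or range.

## Working session

There is one attempt and no reset: what is moved stays moved. The work goes in short steps, Python scripts to look and compute and a tool call to move; the robot and the scene stay as the last step left them, time stands still between calls to the robot, and variables do not carry over. Pictures are saved under pics/ and viewed, about 8 in all and at most 12, crops included, and the job is handed in when it is done.

Besides the shell and the picture viewer there is one more tool, called as name(argument=value, ...), one argument or row to a line, values as JSON. arm_command: Moves the arm, as the interface text tells. Its arguments: {"type":"object","properties":{"commands":{"type":"array"},"grip_force":{"type":"number"}},"required":["commands"]}

```bash
mkdir -p pics; ls; cat > h.py <<'E'
from cell import *
import numpy as np, cv2
from scipy.spatial.transform import Rotation as R
def cap(n):
    c=capture(n); c['name']=n; return c
def cloud(c):
    z=c['range_z'].astype(float); v,u=np.mgrid[:z.shape[0],:z.shape[1]]
    p=np.stack([(u-c['cx'])/c['fx']*z,-(v-c['cy'])/c['fy']*z,-z,np.ones_like(z)],-1)
    w=p@np.linalg.inv(np.array(c['world_to_cam'])).T
    w=w[...,:3]; w[z==0]=np.nan; return w
def save(c,f,box=None,s=1):
    im=c['image'][...,::-1]
    if box: l,t,r,b=box; im=im[t:b,l:r]
    cv2.imwrite('pics/'+f,cv2.resize(np.ascontiguousarray(im),None,fx=s,fy=s,interpolation=cv2.INTER_CUBIC))
E
python3 - <<'E'
from h import *
o=get_obs(); print(o)
for n in ('top','scene'):
    c=cap(n); save(c,n+'0.png',s=1.5); w=cloud(c); print(n,c['fx'],c['cx'],c['cy'],np.round(np.linalg.inv(c['world_to_cam']),2).tolist())
    np.savez(n+'0.npz',w=w,im=c['image'])
    for k in ['stand','tray','scoop','camera','release','loupe','coin_case','tweezers','reading_lens','medal0']:
        for d in outline_of(k,n):
            r=d['region']; q=w[r]; q=q[~np.isnan(q[:,0])]
            print(k,round(d['conf'],2),np.round(d['extent']).tolist(),np.nanmedian(q,0).round().tolist() if len(q) else None,(np.nanpercentile(q,98,axis=0)).round().tolist() if len(q) else None,len(q))
E
```

```text
pics
{'clock': 0.0, 'joint_positions': array([-1.46645380e+00,  2.07407377e-01,  1.54292403e+00, -3.77100104e-05,
        1.39349640e+00, -1.50486264e-01]), 'joint_velocities': array([ 0.00271358, -0.00055532,  0.00055496,  0.00118693,  0.0003889 ,
       -0.00064898]), 'joint_efforts': array([-1.56289643e-03, -3.70888352e+01, -2.81413311e+01,  6.95626438e-02,
        3.62822099e-02, -1.62139936e-04]), 'ee_pos': array([ 144.84611321, -555.63310362,  204.31217603]), 'tcp_rot': array([-3.11390753e+00, -3.98928316e-01, -2.27023314e-05]), 'force': array([-0.25540438, -0.22503431,  0.3630376 ]), 'wrist_torque': array([0.02966019, 0.01532654, 0.00525302]), 'gripper_width': 1.001714587997337}
top 366.93751512897416 257.7264951434256 192.6864439078136 [[-0.0, 0.99, -0.11, 334.58], [-1.0, -0.0, -0.0, -39.61], [-0.0, 0.11, 0.99, 1088.97], [0.0, 0.0, 0.0, 1.0]]
stand 0.62 [157.0, 126.0, 195.0, 168.0] [581.0, 194.0, 17.0] [638.0, 252.0, 167.0] 1251
stand 0.38 [197.0, 200.0, 210.0, 216.0] [416.0, 121.0, 18.0] [433.0, 138.0, 23.0] 108
tray 0.83 [230.0, 141.0, 287.0, 204.0] [522.0, -32.0, 6.0] [605
[... 2054 characters left out ...]
76 [341.0, 163.0, 364.0, 188.0] [603.0, 193.0, 155.0] [619.0, 222.0, 170.0] 337
loupe 0.68 [278.0, 193.0, 284.0, 201.0] [425.0, 116.0, 19.0] [437.0, 131.0, 24.0] 81
coin_case 0.6 [299.0, 169.0, 320.0, 190.0] [397.0, 253.0, 12.0] [436.0, 307.0, 15.0] 367
tweezers 0.55 [311.0, 262.0, 339.0, 301.0] [731.0, -33.0, 4.0] [777.0, -8.0, 12.0] 229
reading_lens 0.56 [186.0, 329.0, 219.0, 384.0] [694.0, -346.0, 11.0] [757.0, -310.0, 15.0] 1001
medal0 0.58 [188.0, 265.0, 201.0, 273.0] [500.0, -251.0, 16.0] [510.0, -238.0, 19.0] 82
medal0 0.51 [182.0, 270.0, 192.0, 278.0] [497.0, -267.0, 10.0] [513.0, -260.0, 33.0] 58
medal0 0.36 [195.0, 264.0, 207.0, 271.0] [506.0, -231.0, 10.0] [516.0, -220.0, 13.0] 56
```

```bash
python3 - <<'E'
from h import *
a=cv2.imread('pics/top0.png'); s=cv2.imread('pics/scene0.png')
# composite: top enlarged crops
im=np.load('top0.npz')['im'][...,::-1]
sc=np.load('scene0.npz')['im'][...,::-1]
A=cv2.resize(np.ascontiguousarray(im[70:340,120:410]),(580,540))
cv2.imwrite('pics/c1.png',A)
B=cv2.resize(np.ascontiguousarray(sc[150:320,100:380]),(800,486),interpolation=cv2.INTER_CUBIC); cv2.imwrite('pics/c2.png',B)
w=np.load('top0.npz')['w']
for n,(l,t,r,b) in dict(A=(275,212,320,258),B=(310,154,350,206)).items():
    q=w[t:b,l:r].reshape(-1,3); q=q[np.isfinite(q[:,0])]
    bar=q[q[:,2]>80]; body=q[(q[:,2]>4)]; wall=q[(q[:,2]>28)&(q[:,2]<45)]
    for k,x in (('bar',bar),('wall',wall),('body',body)):
        if len(x)>5: print(n,k,len(x),cv2.minAreaRect(x[:,:2].astype(np.float32)),np.median(x[:,2]))
E
```

```text
A bar 133 ((353.4822998046875, -160.77542114257812), (67.92454528808594, 13.968960762023926), 71.54979705810547) 87.50997983001491
A wall 109 ((342.83551025390625, -157.12457275390625), (68.43389892578125, 104.77396392822266), 71.79431915283203) 33.687189557088686
A body 616 ((328.02056884765625, -168.0555877685547), (98.55117797851562, 126.11298370361328), 71.99036407470703) 19.983250472859254
B bar 136 ((505.62530517578125, -250.597900390625), (67.24803924560547, 15.426924705505371), 76.12943267822266) 87.40064207274185
B wall 114 ((494.4346008300781, -248.06790161132812), (68.28417205810547, 105.70157623291016), 75.10775756835938) 33.61522384534328
B body 821 ((495.111572265625, -241.09420776367188), (133.97903442382812, 109.47049713134766), 72.1099853515625) 16.45661400808467
```

View pics/c1.png

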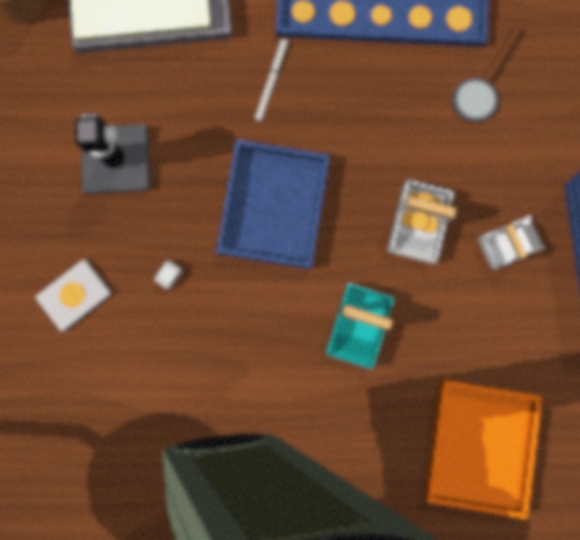

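View pics/c2.png

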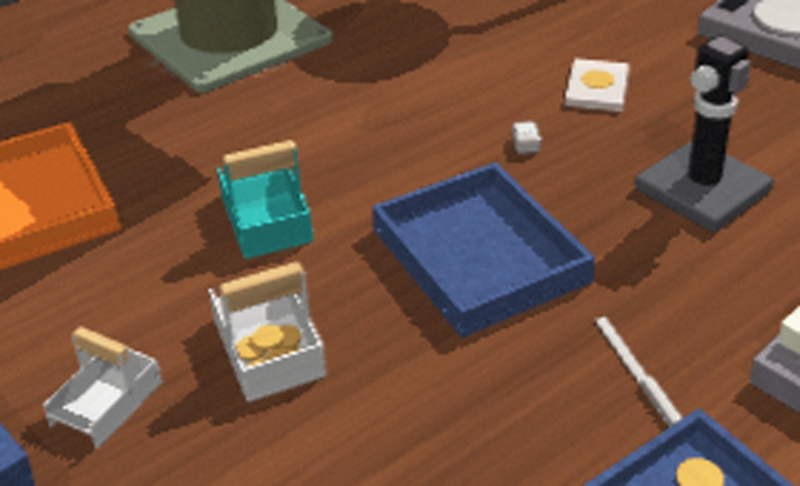

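The scoop candidates are turquoise at crop-1 (360,325), small silver at (512,242), and large silver holding the medals at (422,222), which is top pixel (331,181). The large silver one is meant: it isn't turquoise and it's the larger of the two silver ones. Crop 2 shows it enlarged at (268,330), medals inside, with its back wall towards the scene camera and its lip towards the robot.

The empty blue tray at (273,205) is the one the lens faces. The orange one at (485,450) isn't meant.

```bash
python3 - <<'E'
from h import *
for f in ('top0','scene0'):
    d=np.load(f+'.npz'); w=d['w'].reshape(-1,3); w=w[np.isfinite(w[:,0])]
    def sel(cx,cy,r,z0,z1): return w[(np.hypot(w[:,0]-cx,w[:,1]-cy)<r)&(w[:,2]>z0)&(w[:,2]<z1)]
    def pr(k,q):
        if len(q)>5:
            r=cv2.minAreaRect(q[:,:2].astype(np.float32)); print(f,k,len(q),np.round(r[0],1),np.round(r[1],1),round(r[2],1),'z',np.median(q[:,2]).round(1))
    pr('tray rim',sel(522,-32,130,24,36)); pr('tray all',sel(522,-32,130,10,36))
    pr('plate',sel(590,194,90,14,24)); pr('camtop',sel(590,200,60,163,176)); pr('camtop2',sel(590,200,60,135,176))
    pr('bar',sel(505,-250,60,78,100)); pr('back/side walls',sel(505,-250,75,30,42))
E
```

```text
top0 tray rim 488 [521.3 -31.7] [140.  170.5] 80.5 z 28.0
top0 tray all 600 [521.3 -31.7] [140.  170.5] 80.5 z 27.5
top0 plate 638 [591.1 204.9] [ 98.7 100.3] 4.3 z 16.3
top0 camtop 167 [591.5 205.6] [34.5 35.2] 5.0 z 166.1
top0 camtop2 309 [595.7 198.8] [43.9 51.2] 1.9 z 163.7
top0 bar 137 [ 505.6 -250.6] [67.2 15.4] 76.1 z 87.4
top0 back/side walls 104 [ 494.4 -248.1] [ 68.3 105.7] 75.1 z 33.8
scene0 tray rim 623 [523.  -32.7] [141.5 174.5] 80.0 z 29.5
scene0 tray all 1231 [522.9 -32.7] [141.7 174.6] 80.2 z 24.3
scene0 plate 601 [592.6 204.3] [100.  102.4] 3.4 z 18.3
scene0 camtop 111 [594.7 205.2] [38.1 36.9] 88.4 z 167.9
scene0 camtop2 312 [597.8 197.1] [53.2 43.6] 85.5 z 157.2
scene0 bar 228 [ 507.1 -251.4] [68.7 19.1] 70.8 z 88.3
scene0 back/side walls 164 [ 496.4 -249. ] [ 67.6 106.1] 75.3 z 35.4
```

```bash
cat >> h.py <<'E'
def down(psi):  # tool pointing down, tool y (jaw axis) at world angle psi deg
    c,s=np.cos(np.radians(psi)),np.sin(np.radians(psi)); y=np.array([c,s,0]); z=np.array([0,0,-1.]); return R.from_matrix(np.c_[np.cross(y,z),y,z])
def tipped(psi,a): # scoop x axis yaw psi, lip down by a deg
    c,s=np.cos(np.radians(psi)),np.sin(np.radians(psi)); return R.from_rotvec(-np.radians(a)*np.array([-s,c,0]))*down(psi)
def plan(p1,R1,n,w,p0=None,R0=None):
    o=get_obs(); p0=np.array(o['ee_pos']) if p0 is None else np.array(p0,float); R0=R.from_rotvec(o['tcp_rot']) if R0 is None else R0
    r=(R0.inv()*R1).as_rotvec()/n; dp=(np.array(p1,float)-p0)/n; rows=[]
    for k in range(n):
        Rk=R0*R.from_rotvec(r*k); rows.append([round(float(x),2) for x in [*(Rk.inv().apply(dp)/10),*np.degrees(r),w]])
    print('step mm',np.linalg.norm(dp).round(1),'deg',np.degrees(np.linalg.norm(r)).round(2)); print(str(rows).replace(' ',''))
E
python3 - <<'E'
from h import *
plan([506,-251,170],down(-14.5),12,9.4)
E
```

```text
step mm 39.5 deg 5.08
[[3.55,-1.7,0.3,0.0,-0.0,-5.08,9.4],[3.69,-1.38,0.3,0.0,-0.0,-5.08,9.4],[3.8,-1.05,0.3,0.0,-0.0,-5.08,9.4],[3.88,-0.71,0.3,0.0,-0.0,-5.08,9.4],[3.92,-0.37,0.3,0.0,-0.0,-5.08,9.4],[3.94,-0.02,0.3,0.0,-0.0,-5.08,9.4],[3.93,0.33,0.3,0.0,-0.0,-5.08,9.4],[3.88,0.68,0.3,0.0,-0.0,-5.08,9.4],[3.81,1.02,0.3,0.0,-0.0,-5.08,9.4],[3.7,1.35,0.3,0.0,-0.0,-5.08,9.4],[3.57,1.67,0.3,0.0,-0.0,-5.08,9.4],[3.41,1.98,0.3,0.0,-0.0,-5.08,9.4]]
```

arm_command(
  commands=[
    [[3.55,-1.7,0.3,0,0,-5.08,9.4],[3.69,-1.38,0.3,0,0,-5.08,9.4],[3.8,-1.05,0.3,0,0,-5.08,9.4],[3.88,-0.71,0.3,0,0,-5.08,8],[3.92,-0.37,0.3,0,0,-5.08,7],[3.94,-0.02,0.3,0,0,-5.08,6],[3.93,0.33,0.3,0,0,-5.08,5],[3.88,0.68,0.3,0,0,-5.08,5],[3.81,1.02,0.3,0,0,-5.08,5],[3.7,1.35,0.3,0,0,-5.08,5],[3.57,1.67,0.3,0,0,-5.08,5],[3.41,1.98,0.3,0,0,-5.08,5]],
  ],
)

```text
clock: 2.1
ee_pos: [507.2, -249.3, 169.5]
tcp_rot: [2.478, 1.93, 0.0]
force: [-0.3, -1.0, 0.4]
gripper_width: 0.534
```

arm_command(
  commands=[
    [[0,0,0,0,0,0,5],[0,0,0,0,0,0,5],[0,0,0,0,0,0,5]],
  ],
)

```text
clock: 2.35
ee_pos: [505.5, -251.0, 169.3]
tcp_rot: [-2.483, -1.925, 0.001]
force: [-0.5, -0.6, 0.1]
gripper_width: 0.533
```

```bash
python3 - <<'E'
from h import *
o=get_obs(); print(o['clock'],o['ee_pos'],o['joint_positions'].round(3),o['gripper_width'])
plan([506,-251,60],down(-14.5),6,5)
E
```

```text
2.35 [ 505.49868325 -251.00324117  169.34891695] [-6.140e-01  2.160e-01  1.607e+00 -1.000e-03  1.319e+00 -3.610e-01] 0.5327432571538202
step mm 18.2 deg 0.01
[[0.0,0.01,1.82,-0.01,0.01,0.01,5.0],[0.0,0.01,1.82,-0.01,0.01,0.01,5.0],[0.0,0.01,1.82,-0.01,0.01,0.01,5.0],[0.0,0.01,1.82,-0.01,0.01,0.01,5.0],[0.0,0.01,1.82,-0.01,0.01,0.01,5.0],[0.0,0.01,1.82,-0.01,0.01,0.01,5.0]]
```

arm_command(
  commands=[
    [[0,0,1.8,0,0,0,5],[0,0,1.8,0,0,0,5],[0,0,1.8,0,0,0,5],[0,0,1.8,0,0,0,5],[0,0,1.8,0,0,0,5],[0,0,1.8,0,0,0,5],[0,0,0,0,0,0,5]],
  ],
)

```text
clock: 2.93
ee_pos: [501.7, -250.7, 57.8]
tcp_rot: [-2.481, -1.916, 0.004]
force: [-0.1, 0.9, -0.7]
gripper_width: 0.531
```

arm_command(
  commands=[
    [[0,0,0,0,0,0,1],[0,0,0,0,0,0,1],[0,0,0,0,0,0,1],[0,0,0,0,0,0,1],[0,0,0,0,0,0,1],[0,0,0,0,0,0,1],[0,0,0,0,0,0,0.5]],
  ],
  grip_force=40,
)

```text
clock: 3.52
ee_pos: [506.1, -251.1, 62.3]
tcp_rot: [2.482, 1.924, -0.0]
force: [-1.2, -0.5, 3.7]
gripper_width: 0.147
```

```bash
python3 - <<'E'
from h import *
o=get_obs(); print(o['clock'],o['ee_pos'],o['tcp_rot'],o['joint_positions'].round(4).tolist(),o['gripper_width'],o['force'])
# fit kinematics: q(3 poses), radius in arm plane & z
D=[([.2074,1.5429],np.sqrt(144.846**2+555.633**2-86**2),204.3),([.216,1.607],np.sqrt(505.5**2+251**2-86**2),169.35),(o['joint_positions'][1:3],np.sqrt(o['ee_pos'][0]**2+o['ee_pos'][1]**2-86**2),o['ee_pos'][2])]
A=[];b=[]
for (a,c),r,z in D:
    # r = L1 sin a + L2 sin(a+c) ; z = H + L1 cos a + L2 cos(a+c), (H=h-d)
    A+= [[np.sin(a),np.sin(a+c),0],[np.cos(a),np.cos(a+c),1]]; b+=[r,z]
x,res,_,_=np.linalg.lstsq(np.array(A),np.array(b),rcond=None); print(x,res, np.array(A)@x-b)
E
```

```text
3.5167 [ 506.08778663 -251.07635974   62.27095173] [ 2.48203214e+00  1.92442072e+00 -1.18947083e-04] [-0.6135, 0.3428, 1.6905, -0.0004, 1.1075, -0.3616] 0.1469353938182246 [-1.16991595 -0.51067291  3.7439512 ]
[300.48953561 511.30706157   4.12303422] [28.54445125] [-2.7583354   2.58356158  1.73901678  0.68915275  0.22688468 -3.27271433]
```

```bash
python3 - <<'E'
from h import *
M=R.from_euler('z',90,degrees=True)
q=[-.6135,.3428+1.6905,0,1.1075,-.3616]
f=lambda q1,a,q4,q5,q6: R.from_euler('z',q1)*R.from_euler('y',a)*R.from_euler('z',q4)*R.from_euler('y',q5)*R.from_euler('z',q6)
o=get_obs(); M=f(*q).inv()*R.from_rotvec(o['tcp_rot']); print('M',M.as_rotvec().round(3))
for psi in (40,60,80,95):
  for t in (0,35,70):
    for q1 in (-.2-.45*t/70,):
      for a in (1.9,2.2):
        W=(R.from_euler('z',q1)*R.from_euler('y',a)).inv()*tipped(psi,t)*M.inv()
        e=W.as_euler('ZYZ'); print(psi,t,q1,a,'q4 q5 q6',e.round(2))
plan([506,-251,140],down(-14.5),8,.5)
plan([523,-28,112],down(80),22,.5,p0=[506,-251,140],R0=down(-14.5))
E
```

```text
M [ 0.    -0.     1.571]
40 0 -0.2 1.9 q4 q5 q6 [ 0.    1.24 -0.9 ]
40 0 -0.2 2.2 q4 q5 q6 [ 0.    0.94 -0.9 ]
40 35 -0.42500000000000004 1.9 q4 q5 q6 [ 0.64  1.05 -1.4 ]
40 35 -0.42500000000000004 2.2 q4 q5 q6 [ 0.79  0.82 -1.64]
40 70 -0.65 1.9 q4 q5 q6 [ 1.3   1.26 -1.82]
40 70 -0.65 2.2 q4 q5 q6 [ 1.4   1.19 -2.13]
60 0 -0.2 1.9 q4 q5 q6 [ 0.    1.24 -1.25]
60 0 -0.2 2.2 q4 q5 q6 [ 0.    0.94 -1.25]
60 35 -0.42500000000000004 1.9 q4 q5 q6 [ 0.65  1.25 -1.69]
60 35 -0.42500000000000004 2.2 q4 q5 q6 [ 0.74  1.02 -1.9 ]
60 70 -0.65 1.9 q4 q5 q6 [ 1.2   1.57 -1.92]
60 70 -0.65 2.2 q4 q5 q6 [ 1.22  1.47 -2.2 ]
80 0 -0.2 1.9 q4 q5 q6 [ 0.    1.24 -1.6 ]
80 0 -0.2 2.2 q4 q5 q6 [ 0.    0.94 -1.6 ]
80 35 -0.42500000000000004 1.9 q4 q5 q6 [ 0.59  1.44 -1.96]
80 35 -0.42500000000000004 2.2 q4 q5 q6 [ 0.64  1.2  -2.14]
80 70 -0.65 1.9 q4 q5 q6 [ 1.06  1.87 -2.06]
80 70 -0.65 2.2 q4 q5 q6 [ 1.01  1.72 -2.33]
95 0 -0.2 1.9 q4 q5 q6 [-0.    1.24 -1.86]
95 0 -0.2 2.2 q4 q5 q6 [-0.    0.94 -1.86]
95 35 -0.42500000000000004 1.9 q4 q5 q6 [ 0.52  1.57 -2.17]
95 35 -0.42500000000000004 2.2 q4 q5 q6 [
[... 471 characters left out ...]
0.13,0.0,0.0,-4.3,0.5],[1.02,-0.03,0.13,0.0,0.0,-4.3,0.5],[1.02,0.05,0.13,0.0,0.0,-4.3,0.5],[1.01,0.12,0.13,0.0,0.0,-4.3,0.5],[1.0,0.2,0.13,0.0,0.0,-4.3,0.5],[0.98,0.27,0.13,0.0,0.0,-4.3,0.5],[0.96,0.35,0.13,0.0,0.0,-4.3,0.5],[0.93,0.42,0.13,0.0,0.0,-4.3,0.5],[0.89,0.49,0.13,0.0,0.0,-4.3,0.5],[0.85,0.55,0.13,0.0,0.0,-4.3,0.5],[0.81,0.61,0.13,0.0,0.0,-4.3,0.5],[0.76,0.67,0.13,0.0,0.0,-4.3,0.5],[0.71,0.73,0.13,0.0,0.0,-4.3,0.5],[0.65,0.78,0.13,0.0,0.0,-4.3,0.5],[0.59,0.83,0.13,0.0,0.0,-4.3,0.5],[0.53,0.87,0.13,0.0,0.0,-4.3,0.5],[0.46,0.9,0.13,0.0,0.0,-4.3,0.5],[0.39,0.94,0.13,0.0,0.0,-4.3,0.5],[0.32,0.96,0.13,0.0,0.0,-4.3,0.5],[0.25,0.99,0.13,0.0,0.0,-4.3,0.5],[0.18,1.0,0.13,0.0,0.0,-4.3,0.5]]
```

All joint ranges are fine for a sideways pour with the tool pointing to +y. Next I lift and carry.

arm_command(
  commands=[
    [[0,0,-0.4,0,0,0,0.5],[0,0,-0.8,0,0,0,0.5],[0,0,-1.1,0,0,0,0.5],[0,0,-1.1,0,0,0,0.5],[0,0,-1.1,0,0,0,0.5],[0,0,-1.1,0,0,0,0.5],[0,0,-1.1,0,0,0,0.5],[0,0,-0.7,0,0,0,0.5],[0,0,-0.4,0,0,0,0.5],[0,0,0,0,0,0,0.5]],
  ],
)

```text
clock: 4.35
ee_pos: [506.6, -251.4, 141.0]
tcp_rot: [2.481, 1.923, 0.001]
force: [0.3, 0.3, -2.7]
gripper_width: 0.144
```

arm_command(
  commands=[
    [[1.0,-0.18,0.13,0,0,-4.3,0.5],[1.01,-0.1,0.13,0,0,-4.3,0.5],[1.02,-0.03,0.13,0,0,-4.3,0.5],[1.02,0.05,0.13,0,0,-4.3,0.5],[1.01,0.12,0.13,0,0,-4.3,0.5],[1.0,0.2,0.13,0,0,-4.3,0.5],[0.98,0.27,0.13,0,0,-4.3,0.5],[0.96,0.35,0.13,0,0,-4.3,0.5],[0.93,0.42,0.13,0,0,-4.3,0.5],[0.89,0.49,0.13,0,0,-4.3,0.5],[0.85,0.55,0.13,0,0,-4.3,0.5],[0.81,0.61,0.13,0,0,-4.3,0.5]],
  ],
)

```text
clock: 5.35
ee_pos: [514.3, -128.3, 122.9]
tcp_rot: [-1.392, -2.814, 0.0]
force: [-0.3, 0.4, -2.8]
gripper_width: 0.146
```

arm_command(
  commands=[
    [[0.76,0.67,0.13,0,0,-4.3,0.5],[0.71,0.73,0.13,0,0,-4.3,0.5],[0.65,0.78,0.13,0,0,-4.3,0.5],[0.59,0.83,0.13,0,0,-4.3,0.5],[0.53,0.87,0.13,0,0,-4.3,0.5],[0.46,0.9,0.13,0,0,-4.3,0.5],[0.39,0.94,0.13,0,0,-4.3,0.5],[0.32,0.96,0.13,0,0,-4.3,0.5],[0.25,0.99,0.13,0,0,-4.3,0.5],[0.18,1.0,0.13,0,0,-4.3,0.5],[0,0,0,0,0,0,0.5],[0,0,0,0,0,0,0.5]],
  ],
)

```text
clock: 6.35
ee_pos: [522.0, -27.5, 110.2]
tcp_rot: [-0.27, -3.128, 0.0]
force: [-0.7, -0.2, -3.0]
gripper_width: 0.15
```

```bash
python3 - <<'E'
from h import *
o=get_obs(); print(o['clock'],o['ee_pos'],o['joint_positions'].round(3).tolist(),o['gripper_width'],o['force'])
c=cap('scene'); save(c,'carry.png',(200,120,380,290),3)
P=R.from_rotvec(o['tcp_rot']); 
b=np.array([523,-28,131]); p=np.array(o['ee_pos']); R0=P
for t in (24,48,72):
    R1=tipped(80,t); p1=b+19*R1.apply([0,0,1]); plan(p1,R1,8,.5,p0=p,R0=R0); p,R0=p1,R1
E
```

```text
6.35 [521.95544428 -27.47854815 110.16126158] [-0.218, 0.198, 1.762, -0.0, 1.183, -1.616] 0.1503961592848071 [-0.69715676 -0.22138715 -2.96087819]
step mm 1.0 deg 3.0
[[-0.01,0.09,-0.04,-3.0,-0.01,0.01,0.5],[-0.01,0.09,-0.04,-3.0,-0.01,0.01,0.5],[-0.01,0.1,-0.03,-3.0,-0.01,0.01,0.5],[-0.01,0.1,-0.03,-3.0,-0.01,0.01,0.5],[-0.01,0.1,-0.02,-3.0,-0.01,0.01,0.5],[-0.01,0.1,-0.02,-3.0,-0.01,0.01,0.5],[-0.01,0.1,-0.01,-3.0,-0.01,0.01,0.5],[-0.01,0.1,-0.01,-3.0,-0.01,0.01,0.5]]
step mm 1.0 deg 3.0
[[-0.0,0.1,-0.02,-3.0,0.0,-0.0,0.5],[-0.0,0.1,-0.02,-3.0,0.0,-0.0,0.5],[-0.0,0.1,-0.01,-3.0,0.0,-0.0,0.5],[-0.0,0.1,-0.01,-3.0,0.0,-0.0,0.5],[-0.0,0.1,0.0,-3.0,0.0,-0.0,0.5],[-0.0,0.1,0.01,-3.0,0.0,-0.0,0.5],[-0.0,0.1,0.01,-3.0,0.0,-0.0,0.5],[-0.0,0.1,0.02,-3.0,0.0,-0.0,0.5]]
step mm 1.0 deg 3.0
[[-0.0,0.1,-0.02,-3.0,-0.0,0.0,0.5],[-0.0,0.1,-0.02,-3.0,-0.0,0.0,0.5],[-0.0,0.1,-0.01,-3.0,-0.0,0.0,0.5],[-0.0,0.1,-0.01,-3.0,-0.0,0.0,0.5],[-0.0,0.1,0.0,-3.0,-0.0,0.0,0.5],[-0.0,0.1,0.01,-3.0,-0.0,0.0,0.5],[-0.0,0.1,0.01,-3.0,-0.0,0.0,0.5],[-0.0,0.1,0.02,-3.0,-0.0,0.0,0.5]]
```

View pics/carry.png

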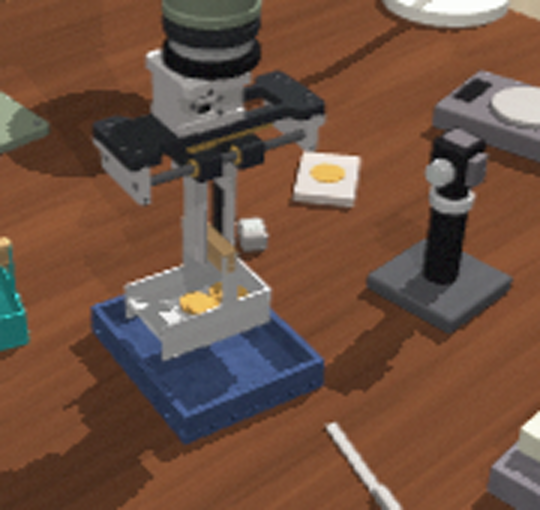

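arm_command(
  commands=[
    [[0,0.1,-0.04,-3,0,0,0.5],[0,0.1,-0.03,-3,0,0,0.5],[0,0.1,-0.03,-3,0,0,0.5],[0,0.1,-0.02,-3,0,0,0.5],[0,0.1,-0.02,-3,0,0,0.5],[0,0.1,-0.01,-3,0,0,0.5],[0,0.1,-0.01,-3,0,0,0.5],[0,0.1,0,-3,0,0,0.5],[0,0.1,0,-3,0,0,0.5],[0,0.1,0,-3,0,0,0.5],[0,0.1,0,-3,0,0,0.5],[0,0.1,0,-3,0,0,0.5]],
  ],
)

```text
clock: 7.4
ee_pos: [524.8, -18.6, 115.8]
tcp_rot: [0.255, 2.926, 0.95]
force: [-0.0, 0.2, -2.7]
gripper_width: 0.15
```

arm_command(
  commands=[
    [[0,0.1,0,-2,0,0,0.5],[0,0.1,0,-2,0,0,0.5],[0,0.1,0,-2,0,0,0.5],[0,0.1,0,-2,0,0,0.5],[0,0.1,0,-2,0,0,0.5],[0,0.1,0,-2,0,0,0.5],[0,0.1,0,-2,0,0,0.5],[0,0.1,0,-2,0,0,0.5],[0,0,0,-2,0,0,0.5],[0,0,0,-2,0,0,0.5],[0,0,0,-2,0,0,0.5],[0,0,0,-2,0,0,0.5]],
  ],
)

```text
clock: 8.4
ee_pos: [525.5, -11.2, 121.2]
tcp_rot: [0.227, 2.636, 1.528]
force: [-0.4, -0.5, -2.2]
gripper_width: 0.146
```

arm_command(
  commands=[
    [[0,0,0,-2,0,0,0.5],[0,0,0,-2,0,0,0.5],[0,0,0,-2,0,0,0.5],[0,0,0,-2,0,0,0.5],[0,0,0,-2,0,0,0.5],[0,0,0,-2,0,0,0.5],[0,0,0,0,0,0,0.5],[0,0,0,0,0,0,0.5],[0,0,0,0,0,0,0.5],[0,0,0,0,0,0,0.5]],
  ],
)

```text
clock: 9.23
ee_pos: [525.7, -11.0, 121.6]
tcp_rot: [0.21, 2.454, 1.782]
force: [0.4, -0.3, -1.3]
gripper_width: 0.145
```

```bash
python3 - <<'E'
from h import *
o=get_obs(); print(o['clock'],o['ee_pos'],o['joint_positions'].round(3).tolist(),o['gripper_width'],o['force'])
print('tool z',R.from_rotvec(o['tcp_rot']).apply([0,0,1]))
c=cap('scene'); save(c,'pour.png',(200,120,380,290),3)
t=cap('top'); print([(round(d['conf'],2),np.round(d['extent']).tolist(),np.nanmedian(cloud(t)[d['region']],0).round().tolist()) for d in outline_of('medal0','top')])
E
```

```text
9.2333 [525.65137747 -11.01917814 121.57399958] [-0.764, 0.654, 1.69, 0.927, 1.735, -2.497] 0.1449397534235093 [ 0.39956136 -0.30572266 -1.30046818]
tool z [ 0.1624829   0.93691748 -0.30949142]
[(0.56, [256.0, 187.0, 265.0, 195.0], [464.0, -38.0, 15.0]), (0.39, [265.0, 171.0, 270.0, 179.0], [515.0, -73.0, 10.0])]
```

View pics/pour.png

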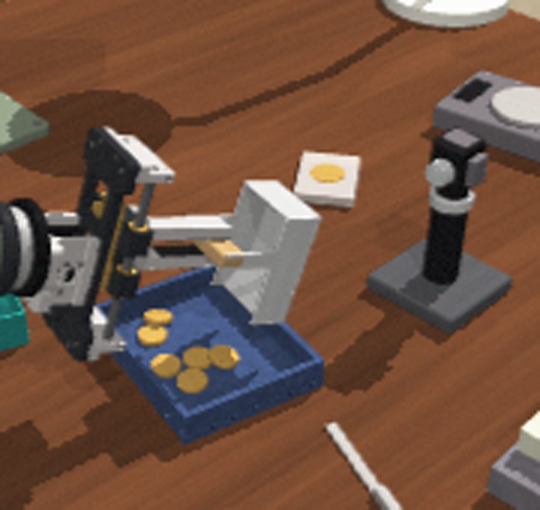

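All six medals lie in the tray at (157,316), (152,335), (165,365), (197,356), (223,356) and (192,380), and the scoop is empty. The load dropped about 1.6 N, which matches 6 × 26 g. Next I untip and go back.

```bash
python3 - <<'E'
from h import *
o=get_obs(); p=np.array(o['ee_pos']); R0=R.from_rotvec(o['tcp_rot'])
R1=down(80); p1=np.array([523,-28,135]); plan(p1,R1,12,.5,p0=p,R0=R0)
plan([506,-251,120],down(-14.5),18,.5,p0=p1,R0=R1)
E
```

```text
step mm 1.8 deg 6.0
[[-0.0,0.06,-0.17,6.0,-0.01,0.02,0.5],[-0.0,0.04,-0.18,6.0,-0.01,0.02,0.5],[-0.0,0.02,-0.18,6.0,-0.01,0.02,0.5],[-0.0,0.01,-0.18,6.0,-0.01,0.02,0.5],[-0.0,-0.01,-0.18,6.0,-0.01,0.02,0.5],[-0.0,-0.03,-0.18,6.0,-0.01,0.02,0.5],[-0.0,-0.05,-0.17,6.0,-0.01,0.02,0.5],[-0.0,-0.07,-0.17,6.0,-0.01,0.02,0.5],[-0.0,-0.09,-0.16,6.0,-0.01,0.02,0.5],[-0.0,-0.1,-0.15,6.0,-0.01,0.02,0.5],[-0.0,-0.12,-0.14,6.0,-0.01,0.02,0.5],[-0.0,-0.13,-0.13,6.0,-0.01,0.02,0.5]]
step mm 12.5 deg 5.25
[[-0.12,-1.24,0.08,0.0,0.0,5.25,0.5],[-0.23,-1.22,0.08,0.0,0.0,5.25,0.5],[-0.35,-1.19,0.08,0.0,0.0,5.25,0.5],[-0.45,-1.16,0.08,0.0,0.0,5.25,0.5],[-0.56,-1.11,0.08,0.0,0.0,5.25,0.5],[-0.66,-1.05,0.08,0.0,0.0,5.25,0.5],[-0.75,-0.99,0.08,0.0,0.0,5.25,0.5],[-0.84,-0.92,0.08,0.0,0.0,5.25,0.5],[-0.92,-0.84,0.08,0.0,0.0,5.25,0.5],[-0.99,-0.75,0.08,0.0,0.0,5.25,0.5],[-1.06,-0.66,0.08,0.0,0.0,5.25,0.5],[-1.11,-0.56,0.08,0.0,0.0,5.25,0.5],[-1.16,-0.45,0.08,0.0,0.0,5.25,0.5],[-1.19,-0.34,0.08,0.0,0.0,5.25,0.5],[-1.22,-0.23,0.08,0.0,0.0,5.25,0.5],[-1.24,-0.12,0.08,0.0,0.0,5.25,0.5],[-1.24,-0.01,0.08,0.0,0.0,5.25,0.5],[-1.24,0.11,0.08,0.0,0.0,5.25,0.5]]
```

arm_command(
  commands=[
    [[0,0.04,-0.12,4,0,0,0.5],[0,0.03,-0.12,4,0,0,0.5],[0,0.02,-0.12,4,0,0,0.5],[0,0.01,-0.12,4,0,0,0.5],[0,0,-0.12,4,0,0,0.5],[0,0,-0.12,4,0,0,0.5],[0,-0.01,-0.12,4,0,0,0.5],[0,-0.01,-0.12,4,0,0,0.5],[0,-0.02,-0.12,4,0,0,0.5],[0,-0.03,-0.12,4,0,0,0.5],[0,-0.04,-0.12,4,0,0,0.5],[0,-0.05,-0.12,4,0,0,0.5]],
  ],
)

```text
clock: 10.38
ee_pos: [523.2, -22.3, 131.1]
tcp_rot: [0.26, 3.028, 0.639]
force: [-0.4, -0.1, -2.2]
gripper_width: 0.146
```

arm_command(
  commands=[
    [[0,-0.05,-0.11,4,0,0,0.5],[0,-0.06,-0.11,4,0,0,0.5],[0,-0.07,-0.1,4,0,0,0.5],[0,-0.08,-0.1,4,0,0,0.5],[0,-0.08,-0.1,4,0,0,0.5],[0,-0.09,-0.1,4,0,0,0.5],[0,0,0,0,0,0,0.5],[0,0,0,0,0,0,0.5]],
  ],
)

```text
clock: 11.05
ee_pos: [522.0, -26.6, 135.3]
tcp_rot: [-0.266, -3.13, -0.003]
force: [0.6, 0.2, -1.3]
gripper_width: 0.14
```

```bash
python3 - <<'E'
from h import *
o=get_obs(); print(o['clock'],o['ee_pos'],R.from_rotvec(o['tcp_rot']).as_matrix().round(3).tolist())
plan([506,-251,85],down(-14.5),20,.5)
c=cap('top'); w=cloud(c)
for d in outline_of('medal0','top'): print(d['conf'],np.nanmedian(w[d['region']],0).round())
E
```

```text
11.05 [521.97841111 -26.60689831 135.33032932] [[-0.986, 0.169, -0.001], [0.169, 0.986, 0.002], [0.001, 0.002, -1.0]]
step mm 11.5 deg 4.74
[[-0.11,-1.12,0.25,0.0,-0.01,4.74,0.5],[-0.2,-1.11,0.25,0.0,-0.01,4.74,0.5],[-0.29,-1.09,0.25,0.0,-0.01,4.74,0.5],[-0.38,-1.06,0.25,0.0,-0.01,4.74,0.5],[-0.47,-1.02,0.25,0.0,-0.01,4.74,0.5],[-0.55,-0.98,0.25,0.0,-0.01,4.74,0.5],[-0.63,-0.93,0.25,0.0,-0.01,4.74,0.5],[-0.71,-0.88,0.25,0.0,-0.01,4.74,0.5],[-0.78,-0.82,0.25,0.0,-0.01,4.74,0.5],[-0.84,-0.75,0.25,0.0,-0.01,4.74,0.5],[-0.9,-0.68,0.25,0.0,-0.01,4.74,0.5],[-0.95,-0.6,0.25,0.0,-0.01,4.74,0.5],[-1.0,-0.52,0.25,0.0,-0.01,4.74,0.5],[-1.04,-0.44,0.25,0.0,-0.01,4.74,0.5],[-1.07,-0.35,0.25,0.0,-0.01,4.74,0.5],[-1.09,-0.26,0.25,0.0,-0.01,4.74,0.5],[-1.11,-0.17,0.25,0.0,-0.01,4.74,0.5],[-1.12,-0.07,0.25,0.0,-0.01,4.74,0.5],[-1.12,0.02,0.25,0.0,-0.01,4.74,0.5],[-1.12,0.11,0.25,0.0,-0.01,4.74,0.5]]
```

arm_command(
  commands=[
    [[-0.11,-1.12,0.25,0,0,4.74,0.5],[-0.2,-1.11,0.25,0,0,4.74,0.5],[-0.29,-1.09,0.25,0,0,4.74,0.5],[-0.38,-1.06,0.25,0,0,4.74,0.5],[-0.47,-1.02,0.25,0,0,4.74,0.5],[-0.55,-0.98,0.25,0,0,4.74,0.5],[-0.63,-0.93,0.25,0,0,4.74,0.5],[-0.71,-0.88,0.25,0,0,4.74,0.5],[-0.78,-0.82,0.25,0,0,4.74,0.5],[-0.84,-0.75,0.25,0,0,4.74,0.5],[-0.9,-0.68,0.25,0,0,4.74,0.5],[-0.95,-0.6,0.25,0,0,4.74,0.5]],
  ],
)

```text
clock: 12.15
ee_pos: [511.7, -164.3, 104.8]
tcp_rot: [-1.735, -2.617, -0.002]
force: [0.0, 0.5, -1.6]
gripper_width: 0.146
```

arm_command(
  commands=[
    [[-1.0,-0.52,0.25,0,0,4.74,0.5],[-1.04,-0.44,0.25,0,0,4.74,0.5],[-1.07,-0.35,0.25,0,0,4.74,0.5],[-1.09,-0.26,0.25,0,0,4.74,0.5],[-1.11,-0.17,0.25,0,0,4.74,0.5],[-1.12,-0.07,0.25,0,0,4.74,0.5],[-1.12,0.02,0.25,0,0,4.74,0.5],[-1.12,0.11,0.25,0,0,4.74,0.5],[0,0,0,0,0,0,0.5],[0,0,0,0,0,0,0.5],[0,0,0,0,0,0,0.5]],
  ],
)

```text
clock: 13.07
ee_pos: [505.3, -252.5, 85.1]
tcp_rot: [-2.485, -1.92, -0.001]
force: [0.1, -0.5, -1.1]
gripper_width: 0.147
```

```bash
python3 - <<'E'
from h import *
o=get_obs(); print(o['clock'],o['ee_pos'],o['force'],R.from_rotvec(o['tcp_rot']).as_matrix().round(3).tolist())
c=cap('scene'); save(c,'ret.png',(150,180,330,330),4)
w=cloud(c).reshape(-1,3); q=w[(abs(w[:,0]-495)<90)&(abs(w[:,1]+250)<60)&(w[:,2]>12)&(w[:,2]<75)]
# lowest edge of scoop back wall: outer back face points
back=q[q[:,0]>535]; print(len(back),np.nanpercentile(back[:,2],[1,5,50,95,99]).round(1))
E
```

```text
13.0667 [ 505.31006477 -252.53612461   85.07490732] [ 0.09013897 -0.48325235 -1.05923196] [[0.252, 0.968, -0.0], [0.968, -0.252, 0.001], [0.001, -0.001, -1.0]]
361 [23.7 25.9 43.1 58.8 59.7]
```

View pics/ret.png

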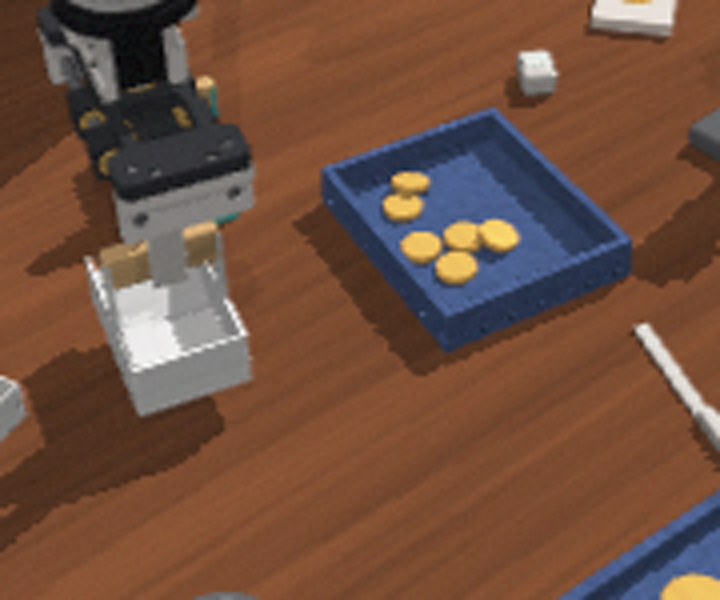

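All six medals are in the tray, and the empty scoop hangs upright with its bottom about 23 mm up. Next I lower it gently.

arm_command(
  commands=[
    [[0,0,0.4,0,0,0,0.5],[0,0,0.4,0,0,0,0.5],[0,0,0.4,0,0,0,0.5],[0,0,0.4,0,0,0,0.5],[0,0,0.3,0,0,0,0.5],[0,0,0.1,0,0,0,0.5],[0,0,0.1,0,0,0,0.5],[0,0,0,0,0,0,0.5]],
  ],
)

```text
clock: 13.78
ee_pos: [505.7, -252.5, 64.0]
tcp_rot: [-2.486, -1.92, 0.0]
force: [-0.3, -0.7, -2.1]
gripper_width: 0.148
```

arm_command(
  commands=[
    [[0,0,0.1,0,0,0,0.5],[0,0,0.05,0,0,0,0.5],[0,0,0,0,0,0,0.5],[0,0,0,0,0,0,0.5]],
  ],
)

```text
clock: 14.12
ee_pos: [505.9, -252.6, 62.9]
tcp_rot: [2.486, 1.92, 0.0]
force: [0.2, 1.0, -1.5]
gripper_width: 0.145
```

arm_command(
  commands=[
    [[0,0,0.1,0,0,0,0.5],[0,0,0.05,0,0,0,0.5],[0,0,0,0,0,0,0.5],[0,0,0,0,0,0,0.5]],
  ],
)

```text
clock: 14.45
ee_pos: [506.1, -252.8, 62.3]
tcp_rot: [2.486, 1.92, 0.0]
force: [-1.7, 1.0, 4.9]
gripper_width: 0.143
```

Contact. Release, then rise straight up.

arm_command(
  commands=[
    [[0,0,0,0,0,0,2.5],[0,0,0,0,0,0,4],[0,0,0,0,0,0,5],[0,0,0,0,0,0,5],[0,0,0,0,0,0,5],[0,0,-0.5,0,0,0,5],[0,0,-2,0,0,0,5],[0,0,-3,0,0,0,5],[0,0,-3.5,0,0,0,5],[0,0,-3.5,0,0,0,5],[0,0,-3.5,0,0,0,5],[0,0,-2.5,0,0,0,5]],
  ],
)

```text
clock: 15.45
ee_pos: [506.8, -253.2, 250.5]
tcp_rot: [2.483, 1.918, 0.002]
force: [0.2, -1.3, 0.3]
gripper_width: 0.531
```

```bash
python3 - <<'E'
from h import *
o=get_obs(); print(o['clock'],o['ee_pos'],o['force'])
c=cap('scene'); w=cloud(c).reshape(-1,3)
q=w[(abs(w[:,0]-495)<90)&(abs(w[:,1]+250)<60)&(w[:,2]>1)&(w[:,2]<100)]
b=q[(q[:,2]>78)]; print('bar top',np.percentile(b[:,2],[50,97]).round(1),cv2.minAreaRect(b[:,:2].astype(np.float32)))
p0=o['ee_pos']
for psi in (3.5,): plan([591.5+1,205,230],down(psi),18,9.4)
E
```

```text
15.45 [ 506.76910671 -253.21663926  250.51104354] [ 0.23151998 -1.25648235  0.33856232]
bar top [89.  91.6] ((508.1293029785156, -253.8177947998047), (67.23518371582031, 17.470317840576172), 75.36924743652344)
step mm 26.0 deg 1.01
[[2.59,-0.2,0.13,0.04,0.02,-1.01,9.4],[2.59,-0.15,0.13,0.04,0.02,-1.01,9.4],[2.59,-0.11,0.13,0.04,0.02,-1.01,9.4],[2.6,-0.06,0.13,0.04,0.02,-1.01,9.4],[2.6,-0.02,0.13,0.04,0.02,-1.01,9.4],[2.6,0.03,0.13,0.04,0.02,-1.01,9.4],[2.6,0.07,0.13,0.04,0.02,-1.01,9.4],[2.59,0.12,0.14,0.04,0.02,-1.01,9.4],[2.59,0.17,0.14,0.04,0.02,-1.01,9.4],[2.59,0.21,0.14,0.04,0.02,-1.01,9.4],[2.58,0.26,0.14,0.04,0.02,-1.01,9.4],[2.58,0.3,0.14,0.04,0.02,-1.01,9.4],[2.57,0.35,0.14,0.04,0.02,-1.01,9.4],[2.57,0.39,0.14,0.04,0.02,-1.01,9.4],[2.56,0.44,0.14,0.04,0.02,-1.01,9.4],[2.55,0.48,0.14,0.04,0.02,-1.01,9.4],[2.54,0.53,0.14,0.04,0.02,-1.01,9.4],[2.53,0.57,0.14,0.04,0.02,-1.01,9.4]]
```

arm_command(
  commands=[
    [[2.59,-0.2,0.13,0,0,-1.01,9.4],[2.59,-0.15,0.13,0,0,-1.01,9.4],[2.59,-0.11,0.13,0,0,-1.01,9.4],[2.6,-0.06,0.13,0,0,-1.01,9.4],[2.6,-0.02,0.13,0,0,-1.01,9.4],[2.6,0.03,0.13,0,0,-1.01,9.4],[2.6,0.07,0.13,0,0,-1.01,9.4],[2.59,0.12,0.14,0,0,-1.01,9.4],[2.59,0.17,0.14,0,0,-1.01,9.4],[2.59,0.21,0.14,0,0,-1.01,9.4],[2.58,0.26,0.14,0,0,-1.01,9.4],[2.58,0.3,0.14,0,0,-1.01,9.4]],
  ],
)

```text
clock: 16.5
ee_pos: [561.0, 55.4, 229.9]
tcp_rot: [-2.269, -2.173, 0.0]
force: [1.2, -0.3, 0.8]
gripper_width: 1.002
```

arm_command(
  commands=[
    [[2.57,0.35,0.14,0,0,-1.01,9.4],[2.57,0.39,0.14,0,0,-1.01,9.4],[2.56,0.44,0.14,0,0,-1.01,9.4],[2.55,0.48,0.14,0,0,-1.01,9.4],[2.54,0.53,0.14,0,0,-1.01,9.4],[2.53,0.57,0.14,0,0,-1.01,9.4],[0,0,0,0,0,0,9.4],[0,0,0,0,0,0,9.4],[0,0,0,0,0,0,9.4]],
  ],
)

```text
clock: 17.25
ee_pos: [588.5, 206.8, 221.4]
tcp_rot: [2.152, 2.289, -0.002]
force: [0.2, -0.6, -0.2]
gripper_width: 1.001
```

```bash
python3 - <<'E'
from h import *
o=get_obs(); print(o['clock'],o['ee_pos'],o['gripper_width'],o['force'])
c=cap('scene'); save(c,'cam.png',(280,90,420,240),4)
plan([592.5,205,127],down(3.5),6,9.4)
E
```

```text
17.25 [588.47208965 206.80122011 221.40235813] 1.0009196835539838 [ 0.2110295  -0.57166836 -0.21269037]
step mm 15.8 deg 0.01
[[-0.03,0.06,1.58,-0.0,0.01,-0.0,9.4],[-0.03,0.06,1.58,-0.0,0.01,-0.0,9.4],[-0.03,0.06,1.58,-0.0,0.01,-0.0,9.4],[-0.03,0.06,1.58,-0.0,0.01,-0.0,9.4],[-0.03,0.06,1.58,-0.0,0.01,-0.0,9.4],[-0.03,0.06,1.58,-0.0,0.01,-0.0,9.4]]
```

View pics/cam.png

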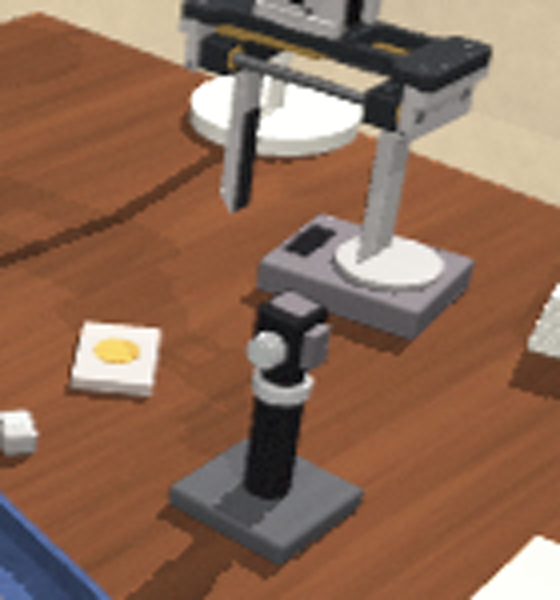

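arm_command(
  commands=[
    [[-0.18,0.4,0.5,0,0,0,9.4],[0,0,1.8,0,0,0,9.4],[0,0,1.8,0,0,0,9.4],[0,0,1.8,0,0,0,9.4],[0,0,1.8,0,0,0,9.4],[0,0,1.2,0,0,0,9.4],[0,0,0.5,0,0,0,9.4],[0,0,0,0,0,0,9.4],[0,0,0,0,0,0,9.4],[0,0,0,0,0,0,9.4]],
  ],
)

```text
clock: 18.13
ee_pos: [594.0, 205.8, 129.2]
tcp_rot: [2.151, 2.288, 0.003]
force: [0.4, 0.5, 0.2]
gripper_width: 1.004
```

arm_command(
  commands=[
    [[0,0,0,0,0,0,7],[0,0,0,0,0,0,5.5],[0,0,0,0,0,0,4.5],[0,0,0,0,0,0,3.5],[0,0,0,0,0,0,3],[0,0,0,0,0,0,3],[0,0,0,0,0,0,3],[0,0,0,0,0,0,3],[0,0,0,0,0,0,3]],
  ],
  grip_force=35,
)

```text
clock: 18.88
ee_pos: [591.8, 205.8, 127.7]
tcp_rot: [-2.151, -2.287, 0.003]
force: [-6.7, -0.5, 6.1]
gripper_width: 0.399
```

The opening is 37.5 mm, so the paddle is squeezed in. Next I pull up.

arm_command(
  commands=[
    [[0,0,-0.3,0,0,0,3],[0,0,-0.5,0,0,0,3],[0,0,-0.6,0,0,0,3],[0,0,-0.6,0,0,0,3],[0,0,-0.6,0,0,0,3],[0,0,-0.6,0,0,0,3],[0,0,-0.6,0,0,0,3],[0,0,-0.6,0,0,0,3],[0,0,-0.6,0,0,0,3],[0,0,-0.4,0,0,0,3],[0,0,0,0,0,0,3],[0,0,0,0,0,0,3]],
  ],
)

```text
clock: 19.88
ee_pos: [591.9, 205.8, 182.6]
tcp_rot: [-2.151, -2.288, 0.002]
force: [-6.2, -0.2, -1.0]
gripper_width: 0.395
```

arm_command(
  commands=[
    [[0,0,-0.4,0,0,0,3],[0,0,-0.6,0,0,0,3],[0,0,-0.6,0,0,0,3],[0,0,-0.6,0,0,0,3],[0,0,-0.6,0,0,0,3],[0,0,-0.6,0,0,0,3],[0,0,-0.6,0,0,0,3],[0,0,-0.6,0,0,0,3],[0,0,-0.6,0,0,0,3],[0,0,-0.6,0,0,0,3],[0,0,0,0,0,0,3],[0,0,0,0,0,0,3]],
  ],
)

```text
clock: 20.88
ee_pos: [592.1, 205.8, 241.2]
tcp_rot: [-2.151, -2.289, 0.002]
force: [-7.8, -0.8, -1.7]
gripper_width: 0.394
```

arm_command(
  commands=[
    [[0,0,-0.3,0,0,0,3],[0,0,-0.3,0,0,0,3],[0,0,-0.2,0,0,0,3],[0,0,0,0,0,0,3],[0,0,0,0,0,0,3],[0,0,0,0,0,0,3]],
  ],
)

```text
clock: 21.38
ee_pos: [592.0, 205.8, 247.9]
tcp_rot: [-2.151, -2.288, 0.003]
force: [-5.6, -0.3, -5.3]
gripper_width: 0.397
```

```bash
python3 - <<'E'
from h import *
o=get_obs(); print(o['clock'],o['ee_pos'],o['gripper_width'],o['force'])
c=cap('scene'); save(c,'up.png',(280,60,420,240),3.3)
w=cloud(c).reshape(-1,3); q=w[(np.hypot(w[:,0]-592,w[:,1]-205)<24)&(w[:,2]>25)]
h,_=np.histogram(q[:,2],np.arange(25,320,10)); print(dict(zip(range(25,315,10),h.tolist())))
s=w[(abs(w[:,0]-495)<90)&(abs(w[:,1]+250)<60)&(w[:,2]>78)&(w[:,2]<100)]; print('bar',np.median(s,0).round(1))
E
```

```text
21.3833 [591.96861576 205.78474208 247.89810644] 0.3967586269971307 [-5.59564665 -0.33079965 -5.34990323]
{25: 35, 35: 34, 45: 38, 55: 34, 65: 40, 75: 37, 85: 37, 95: 31, 105: 73, 115: 30, 125: 36, 135: 32, 145: 35, 155: 30, 165: 32, 175: 48, 185: 27, 195: 28, 205: 28, 215: 25, 225: 31, 235: 10, 245: 32, 255: 19, 265: 42, 275: 63, 285: 104, 295: 24, 305: 27}
bar [ 510.5 -254.9   88.7]
```

View pics/up.png

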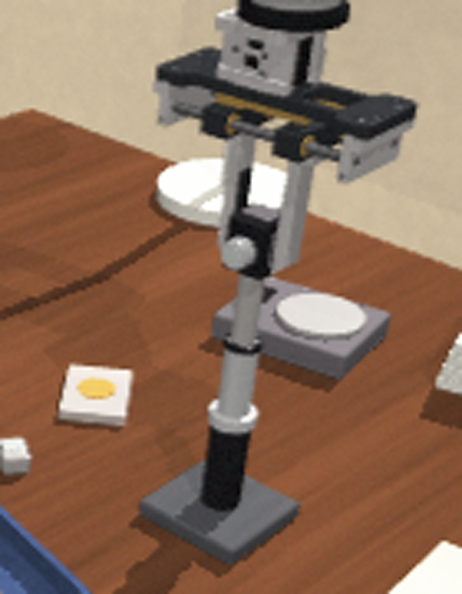

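arm_command(
  commands=[
    [[0,0,-0.2,0,0,0,3],[0,0,-0.1,0,0,0,3],[0,0,0,0,0,0,3],[0,0,0,0,0,0,3],[0,0,0,0,0,0,3],[0,0,0,0,0,0,3]],
  ],
)

```text
clock: 21.93
ee_pos: [591.8, 205.7, 248.2]
tcp_rot: [-2.15, -2.287, 0.005]
force: [-2.2, 2.1, -24.2]
gripper_width: 0.397
```

Hard stop reached: 3 mm was commanded, 0.3 mm moved, and the force rose to 24 N. I ease back the pull slightly.

arm_command(
  commands=[
    [[0,0,0.15,0,0,0,3],[0,0,0,0,0,0,3],[0,0,0,0,0,0,3],[0,0,0,0,0,0,3],[0,0,0,0,0,0,3],[0,0,0,0,0,0,3]],
  ],
)

```text
clock: 22.43
ee_pos: [591.9, 205.7, 248.2]
tcp_rot: [-2.151, -2.288, 0.003]
force: [-4.9, 1.3, -24.9]
gripper_width: 0.397
```

```bash
python3 - <<'E'
from h import *
o=get_obs(); print(o['clock'],o['ee_pos'],o['gripper_width'],o['force'])
c=cap('scene'); w=cloud(c).reshape(-1,3); q=w[(np.hypot(w[:,0]-592,w[:,1]-205)<12)&(w[:,2]>275)&(w[:,2]<296)]; print('cam top',np.median(q[:,2]))
for d in outline_of('medal0','scene'): print(round(d['conf'],2),np.nanmedian(cloud(c)[d['region']],0).round())
print(finish_job())
E
```

```text
22.4333 [591.93873328 205.70702064 248.19589545] 0.39701263049895513 [ -4.9070782    1.29117749 -24.85143818]
cam top 289.1271697438474
0.59 [466. -39.  17.]
0.56 [549. -70.  13.]
0.47 [478. -57.  13.]
0.46 [528. -45.  13.]
the job is handed in; nothing more can be done
None
```

I tipped the large silver scoop over the plain blue tray, stood it back on the desk empty and let go. I then squeezed the camera's release paddle and pulled the column up to its second stop. The job was handed in at about 22 s with the camera still held; no verdict was reported.

**Last checks**
- **Medals:** all six were seen inside the tray in the pictures after pouring. The load also dropped by about 1.6 N, which matches six medals. At the last check the network reported only four of them, all inside the tray.
- **Scoop:** its bar top read 88.7 to 91.6 mm against 90 expected, so it stands upright on the desk. I did not look at it from close up again.
- **Column:** the gripper had risen 120.5 mm. The camera's top was at 289 mm, against 288 expected with both sections out.
- **Paddle and grip:** the opening was 37.3 mm (38 expected), so the paddle was in. The grip command was 35 N.

**Did not go as planned:** the pull against the stop was still about 25 N after I eased the command back by 1.5 mm. The grip did not slip.

I saw no contact with the loupe, coin case, tweezers or reading lens, but I did not measure them again.

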